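# Press the round cap home in the lacquered panel

### The job

On the lacquered panel two grey snap-in caps still stand up out of their bores. Pick up the wooden seating tool (the one with the broad flat foot), press it squarely onto the round cap until the cap clicks fully home, with its rim flush on the panel, then stand the tool upright back on the rubber mat. Push the cap with the tool only, never with the gripper, and leave the square cap standing as it is.

Things in the scene. Friction and masses are not known exactly. Their poses are not given: they have to be found in the camera images.
- dolly: Seating tool of pale wood, upright on the rubber mat: flat round foot 48 mm wide, 16 mm thick, with a round handle 28 mm thick on its centre; 86 mm tall in all, 0.15 to 0.3 kg. Origin: centre of the foot's underside, z up along the handle. The footless pale wooden file handle beside it (34 mm thick, 85 mm tall) is not needed.
- round_cap: Grey round snap-in cap: flat rim 54 mm wide, 5 mm thick, on a 42 mm skirt. Origin: centre of the rim's underside, z up. At the start the rim's underside stands 12 mm above the panel's top, which is 48 mm above the work surface. Pushed down it resists with up to 10 N for half its 12 mm travel, then snaps down and stays, rim on the panel; let go earlier, it springs up again.
- square_cap: Square snap-in cap of the same grey plastic and build, 48 mm square and 5 mm thick, in the same panel 13 cm or more from the round one, standing up 12 mm too. Origin at the centre of the rim's underside. It is to be left standing. Between the two caps a cork sanding block, 75 x 36 x 20 mm, lies on the panel.
- mat: Black rubber mat, 160 mm (its x) by 220 mm (its y) and 4 mm thick, fixed on the work surface. Origin at the centre of its underside, z up.
Things that resemble listed ones, but are neither listed nor needed, are in the scene too. What is shaped like the dolly but green is not meant.

How it is judged (in metres and radians):
On the way, in this order (a step that is already met when the one before it is completed fails the run):
1. the seating tool is lifted off the mat while the round cap still stands up (height (world z) of dolly above 0.03 m and height (world z) of round_cap above 0.055 m), for 0.1 s.
2. the cap has gone home (rim within 2 mm of the panel) under the tool's foot: the foot within 15 mm of the cap's centre, 10 degrees of square and 13 mm of its top (height (world z) of round_cap below 0.05 m and horizontal distance between dolly and round_cap below 0.015 m and angle between dolly's own z axis and vertical below 0.175 rad and z of dolly in the frame of round_cap below 0.018 m), for 0.05 s.
At the end, for the whole second after the job is handed in: The round cap is home (rim within 2 mm of the panel's top), the square cap still stands up (within 3 mm of its start), and the seating tool stands upright (within 6 degrees), at rest on its foot on the rubber mat (its centre at least 10 mm inside the mat's edges) (height (world z) of round_cap below 0.05 m and height (world z) of square_cap above 0.057 m and x of dolly in the frame of mat between -0.07 and 0.07 m and y of dolly in the frame of mat between -0.1 and 0.1 m and height (world z) of dolly below 0.01 m and angle between dolly's own z axis and vertical below 0.1 rad and linear speed of dolly below 0.02 m/s); the robot touches nothing.
It fails at once if the square cap is pushed down by more than 3 mm (height (world z) of square_cap below 0.057 m).
It fails at once if the robot itself pushes on the round cap (over 2 N) (contact force between any of the fingers, the arm and round_cap above 2 N).
It also fails if it takes over 45 s, if anything falls off the work surface, if the arm or the gripper's body presses on something with over 40 N, if the wrist force passes 120 N, or if a joint passes its speed limit or range.

### The arm

A 6-joint arm with a two-finger parallel gripper is mounted at the origin on the work surface. World frame = base frame: x ahead of the robot, y to its left, z up, the work surface at z = 0. Lengths are in m, angles in degrees, forces in N, time in s.
With the tool pointing down it reaches from about 0.35 to 0.875 m from the base axis. Payload 4.2 kg.
Tool frame: the origin (TCP) lies on the centre line of the jaws, within the pads' length; the fingertips stand 19 mm ahead of it and the grasp point (between the pads) is the TCP; x points along the fingers, y is the direction in which the jaws open and shut, and the axes are right-handed (so a half turn about x gives the same grasp; the last joint's range is limited). The gripper opens to 87 mm and grips with 3 to 60 N. Pads are 19 mm wide; open, the fingers measure 117 mm over their backs; the gripper's body (75 mm by 190 mm) begins 51 mm behind the grasp point.
Start: joints at [80.363, 22.042, 0.453, 0, -68.411, -14.817], TCP at [0.259, 0.569, 0.242] pointing down, gripper open.
Joint ranges: [-179.83, 179.83], [-69.29, 118.12], [-61.27, 80.66], [-181.25, 117.63], [-171.15, -9.14], [-177.46, 177.46]. Speed limits (degrees/s): [159.86, 159.86, 180, 180, 180, 180].

### API

Orientations are given as a 3x3 rotation matrix whose columns are the frame's x, y, z axes.
In Python, from station import * gives the robot as it stands.
- The arm moves only by the shell command python3 -m creep 'ROWS'. ROWS is JSON, a list of rows, each a list of 5 numbers: the opening, from 0 (shut) to 1 (fully open), then the shift along the world's x, y, z in mm, then the turn about the world's z in rad. In form: [[jaw, x, y, z, turn], ...]. A call has exactly 8 rows; each row is the pose to reach, as a shift and turn from the pose measured when the call began; what a row does not reach only later rows make up. A row lasts 1/10 s, in which the tool goes at most 50 mm and 8.59 degrees, less where a joint would pass 70% of its speed; a pose out of reach is approached as far as the arm can. A call with a gripper value outside its range is refused whole. The fingers move at their own pace and stop on an object; the grip force is fixed at half the most. Time passes only in rows, so rows that repeat a pose let the fingers close, or fill a call up. It gives the time, the measured TCP pose, the force and the opening at its end, in the units of the state.
- sense(): the state, without advancing time (a new reading comes with each control period).
- capture(name): name is "side" or "top"; returns a dict with "image" (384x512x3 uint8, blue, green, red), "z_map" (384x512 float32, m along the optical axis (not along the pixel's ray), 0 where there is no reading), "mtx" (3x3 intrinsics, pixels), "eye" and "attitude" of the camera in the world. Camera axes: x right, y up, looking along -z (the intrinsics and any distortion apply to the point x, -y, -z); pixel columns grow to the right and rows downward; lengths in m; the calibration is good to about 2 mm. A picture is of the moment at which its call begins.
- finish_job(): hands the job in, once; it reports no verdict.
Trained networks look in a picture, given as the dict that the camera call returned (one of the last four; its "shot" number tells which), for a name from the list of things; names that differ only in an ending like _2 or _b are one class to them, and where a whole thing is asked for, a point or a joint stands for the part that bears it (a point fixed in the world has none). Each returns a list of dicts, best first, with "confidence" (0 to 1); they miss things now and then, are a little off and sometimes report something else, mostly with a low value. They report only what shows in the picture. A call takes as long as a camera call. They do not tell look-alikes from the thing itself.
- look_for(picture, thing): "box" ([left, top, right, bottom] in pixels, round what is visible of it).
- mark_of(picture, thing): "centre" ([column, row] in pixels: a listed point, or the origin of a listed thing).
The state is a dict: "time_s": time; "joints": joint angles; "joint_velocities": joint speeds; "effort": joint torques, N m; "tcp_pos": TCP position; "ee_rot": TCP orientation; "wrist_force": force on the tool from outside, world axes, zero at the start; "moment": the same for the moment, N m; "gripper_width": opening from 0.0 (shut) to 1.0 (fully open).
Only numpy, scipy, OpenCV 4.12 (cv2) and the standard library are available. Lean on these libraries where they do the work, as an engineer would, in place of code of your own. Each camera call takes 0.05 s, during which the arm holds its last target.

## Working session

There is one attempt and no reset: what is moved stays moved. The work goes in short steps, Python scripts to look and compute and a shell command to move; the robot and the scene stay as the last step left them, time stands still between calls to the robot, and variables do not carry over. Pictures are saved under pics/ and viewed, and the job is handed in when it is done.

```bash
mkdir -p pics; ls; cat > h.py <<'E'
from station import *
import numpy as np, cv2
def toworld(c,u,v,z=None):
    m=np.array(c["mtx"]);R=np.array(c["attitude"]);e=np.array(c["eye"])
    d=np.array([(u-m[0,2])/m[0,0],-(v-m[1,2])/m[1,1],-1.0])
    if z is None:
        return e+R@(d*c["z_map"][int(round(v)),int(round(u))])
    w=R@d
    return e+w*(z-e[2])/w[2]
E
python3 - <<'E'
from h import *
s=sense();print(s["time_s"],s["tcp_pos"],s["ee_rot"],s["gripper_width"],s["wrist_force"])
for n in("top","side"):
    c=capture(n);cv2.imwrite(f"pics/{n}0.png",c["image"]);print(n,c["eye"],{k:None for k in c})
    for t in("dolly","round_cap","square_cap","mat"):
        for r in look_for(c,t)[:3]: print(t,r)
        for r in mark_of(c,t)[:3]:
            print(t,r,toworld(c,*r["centre"]))
E
```

```text
pics
0.0 [0.25848742 0.56842895 0.24047623] [[-8.03742743e-04 -4.14102407e-01 -9.10229944e-01]
 [-2.01067907e-03 -9.10227728e-01  4.14103175e-01]
 [-9.99997656e-01  2.16301272e-03 -1.01038111e-04]] 0.996958377427316 [-0.00469813 -0.40289123  0.8324317 ]
top [0.40237773 0.070451   1.05112651] {'image': None, 'z_map': None, 'mtx': None, 'eye': None, 'attitude': None, 'shot': None}
dolly {'box': [119.9, 158.2, 145.6, 177.8], 'confidence': 0.97}
dolly {'centre': [128.7, 233.7], 'confidence': 0.79} [0.3831554  0.34940067 0.05518941]
dolly {'centre': [134.7, 165.8], 'confidence': 0.65} [0.53649188 0.33823789 0.06636319]
round_cap {'box': [358.5, 163.9, 377.7, 190.6], 'confidence': 0.71}
square_cap {'box': [280.8, 156.7, 303.8, 179.1], 'confidence': 0.81}
square_cap {'centre': [289.2, 169.1], 'confidence': 0.66} [ 0.53376126 -0.01209337  0.06371996]
mat {'box': [111.9, 136.2, 210.7, 207.8], 'confidence': 0.75}
mat {'centre': [160.1, 174.5], 'confidence': 0.73} [0.52439102 0.29297728 0.00642999]
side [ 0.26789329 -0.52731232  0.74041415] {'image': None, 'z_map': None, 'mtx': None, 'eye': None, 'attitude': None, 'shot': None}
dolly {'box': [205.7, 113.8, 224.0, 141.1], 'confidence': 0.76}
dolly {'box': [157.3, 124.6, 172.3, 151.6], 'confidence': 0.73}
dolly {'centre': [164.5, 150.0], 'confidence': 0.74} [0.37918529 0.34066924 0.01074288]
dolly {'centre': [215.3, 136.2], 'confidence': 0.71} [0.53481682 0.33049071 0.01721617]
round_cap {'box': [281.3, 259.8, 309.7, 280.0], 'confidence': 0.6}
round_cap {'centre': [294.9, 269.0], 'confidence': 0.93} [ 0.51560912 -0.1928865   0.06392395]
square_cap {'box': [257.0, 197.2, 277.7, 218.1], 'confidence': 0.79}
square_cap {'centre': [268.7, 205.8], 'confidence': 0.9} [ 0.54154176 -0.01783031  0.06362003]
mat {'box': [177.7, 119.5, 258.4, 180.7], 'confidence': 0.74}
mat {'centre': [215.6, 151.3], 'confidence': 0.58} [5.17219299e-01 2.84656244e-01 1.78018604e-04]
```

```bash
python3 - <<'E'
import cv2
a=cv2.imread("pics/top0.png")[110:270,90:410];b=cv2.imread("pics/side0.png")[80:300,140:340]
cv2.imwrite("pics/topc.png",cv2.resize(a,None,fx=2.5,fy=2.5,interpolation=3))
cv2.imwrite("pics/sidec.png",cv2.resize(b,None,fx=2.7,fy=2.7,interpolation=3))
E
```

```text
(no output)
```

View pics/topc.png

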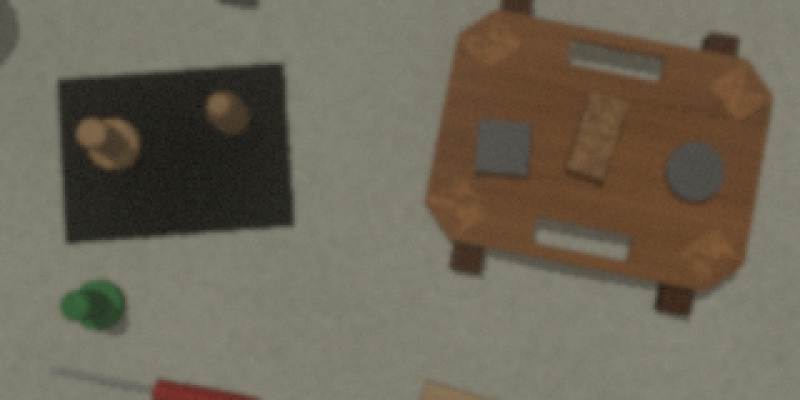

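View pics/sidec.png

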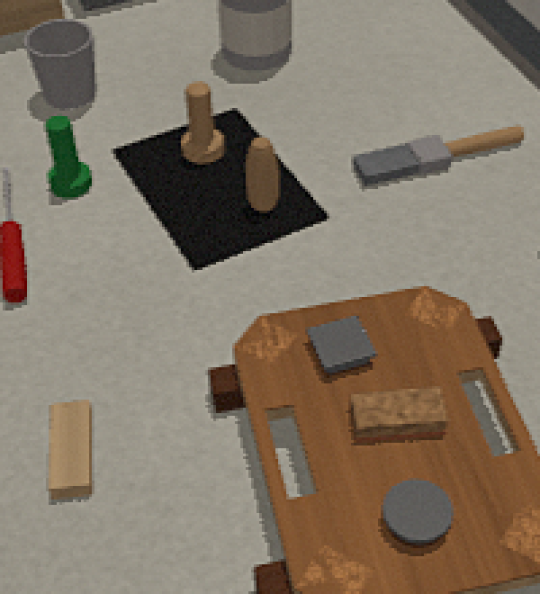

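The pale-wood dolly is at crop (113,143) on the mat in the top view. The green look-alike is at (95,303), the footless handle at (228,112), the round cap at (694,170) and the square cap at (503,148). I'll refine these positions with depth and known heights.

```bash
cat >> h.py <<'E'
def cloud(c):
    m=np.array(c["mtx"]);R=np.array(c["attitude"]);e=np.array(c["eye"]);Z=c["z_map"]
    v,u=np.mgrid[:Z.shape[0],:Z.shape[1]]
    d=np.stack([(u-m[0,2])/m[0,0],-(v-m[1,2])/m[1,1],-np.ones_like(Z)],-1)*Z[...,None]
    P=d@R.T+e; P[Z==0]=np.nan
    return P
def near(P,x,y,r,z0,z1):
    return (np.hypot(P[...,0]-x,P[...,1]-y)<r)&(P[...,2]>z0)&(P[...,2]<z1)
def circ(c,mask,z):
    # min enclosing style: contour ellipse centre, projected to plane z
    k,_=cv2.findContours(mask.astype(np.uint8),cv2.RETR_EXTERNAL,cv2.CHAIN_APPROX_NONE)
    k=max(k,key=cv2.contourArea); M=cv2.moments(k)
    if len(k)<5: return None
    p=np.array([toworld(c,*q[0],z)[:2] for q in k])
    A=np.c_[2*p,np.ones(len(p))];s=np.linalg.lstsq(A,(p**2).sum(1),rcond=None)[0]
    return s[:2],np.sqrt(s[2]+s[0]**2+s[1]**2),len(p)
E
python3 - <<'E'
from h import *
for n in("top","side"):
    c=capture(n);P=cloud(c);g=cv2.cvtColor(c["image"],cv2.COLOR_BGR2HSV)
    m=near(P,.515,-.192,.045,.058,.08);print(n,"cap",np.nanmean(P[m],0),circ(c,m,.065),m.sum())
    m=near(P,.535,-.015,.045,.058,.08);print(n,"sq",np.nanmean(P[m],0),m.sum())
    m=near(P,.535,.333,.045,.01,.2);print("dolly z hist",np.histogram(P[m][:,2],bins=np.arange(.01,.12,.01)))
    m=near(P,.535,.333,.045,.075,.12);print("handle top",np.nanmean(P[m],0),circ(c,m,.09),m.sum())
    m=near(P,.535,.333,.045,.014,.030);print("foot",np.nanmean(P[m],0),circ(c,m,.02),m.sum())
    mm=(P[...,2]<.03)&(c["image"].max(2)<50)&near(P,.52,.29,.2,-.02,.03)
    k,_=cv2.findContours(mm.astype(np.uint8),0,2);k=max(k,key=cv2.contourArea);r=cv2.minAreaRect(k)
    print("mat",[toworld(c,*q,.004)[:2].round(3) for q in cv2.boxPoints(r)],toworld(c,*r[0],.004))
    m=near(P,.49,.26,.05,.03,.12);print("other",np.nanmean(P[m],0),m.sum())
E
```

```text
top cap [ 0.51549933 -0.19062175  0.06488259] (array([ 0.51554109, -0.19054545]), np.float64(0.025867555927806714), 65) 435
top sq [ 0.5353306  -0.01574182  0.06480972] 446
dolly z hist (array([107,  77,  13,  17,  14,  17,  13,  91,  38,   0]), array([0.01, 0.02, 0.03, 0.04, 0.05, 0.06, 0.07, 0.08, 0.09, 0.1 , 0.11]))
handle top [0.53975009 0.34913218 0.08800877] (array([0.53947554, 0.34868746]), np.float64(0.013715475225291957), 35) 135
foot [0.53652718 0.34420865 0.01996097] (array([0.53972532, 0.34995489]), np.float64(0.020171547484495424), 72) 172
mat [array([0.602, 0.41 ]), array([0.62 , 0.196]), array([0.466, 0.181]), array([0.449, 0.394])] [0.53372725 0.29533768 0.004     ]
other [nan nan nan] 0
side cap [ 0.51403443 -0.19172495  0.06424823] (array([ 0.51391248, -0.19169812]), np.float64(0.026284144021524816), 69) 488
side sq [ 0.53363746 -0.01724488  0.06409445] 341
dolly z hist (array([85, 31, 23, 28, 25, 25, 27, 57,  6,  0]), array([0.01, 0.02, 0.03, 0.04, 0.05, 0.06, 0.07, 0.08, 0.09, 0.1 , 0.11]))
handle top [0.5377655  0.34687746 0.085155  ] (array([0.53575038, 0.3408008 ]), np.float64(0.017572610907173224), 28) 76
foot [0.53611259 0.34235592 0.0194365 ] (array([0.53691525, 0.34456096]), np.float64(0.02072714071967691), 40) 102
mat [array([0.447, 0.394]), array([0.663, 0.428]), array([0.619, 0.189]), array([0.432, 0.172])] [0.53629552 0.2876942  0.004     ]
other [nan nan nan] 0<stdin>:12: RuntimeWarning: Mean of empty slice
```

```bash
python3 -m creep '[[1,35,-28,0,0],[1,70,-55,0,0],[1,110,-87,0,0],[1,150,-118,0,0],[1,190,-150,0,0],[1,230,-181,0,0],[1,265,-209,0,0],[1,280,-221,0,0]]'; python3 - <<'E'
from h import *
s=sense();print(s["time_s"],s["tcp_pos"],s["ee_rot"])
for n in("top","side"):
    c=capture(n);cv2.imwrite(f"pics/{n}1.png",c["image"])
    P=cloud(c);m=near(P,.56,.235,.05,.03,.12);print("other",np.nanmean(P[m],0),m.sum())
    P=cloud(c);m=near(P,.538,.345,.04,.03,.12);print("dolly",np.nanmean(P[m],0),m.sum())
E
```

```text
time_s: 1.8
tcp_pos: [0.5414, 0.345, 0.2414]
ee_rot: [[0.0, -0.418, -0.909], [-0.001, -0.909, 0.418], [-1.0, 0.0, -0.0]]
wrist_force: [-0.5, -0.1, -0.4]
gripper_width: 0.999
1.8 [0.54141639 0.34500005 0.24137166] [[ 2.50713779e-04 -4.17501327e-01 -9.08676278e-01]
 [-5.27283098e-04 -9.08676236e-01  4.17501162e-01]
 [-9.99999830e-01  3.74456349e-04 -4.47959046e-04]]
other [0.56320909 0.23461373 0.07245886] 205
dolly [nan nan nan] 0
other [0.56290273 0.23001203 0.06198921] 217
dolly [0.53704078 0.34379751 0.06552314] 190<stdin>:6: RuntimeWarning: Mean of empty slice
```

```bash
python3 -m creep '[[1,-2,3,-25,0],[1,-2,3,-55,0],[1,-2,3,-90,0],[1,-2,3,-125,0],[1,-2,3,-155,0],[1,-2,3,-171,0],[1,-2,3,-176,0],[1,-2,3,-176,0]]'; python3 - <<'E'
from h import *
c=capture("side");cv2.imwrite("pics/side2.png",cv2.resize(c["image"][60:200,120:300],None,fx=4,fy=4,interpolation=3))
E
```

```text
time_s: 2.7
tcp_pos: [0.5382, 0.3492, 0.0648]
ee_rot: [[-0.001, -0.417, -0.909], [-0.001, -0.909, 0.417], [-1.0, 0.001, 0.0]]
wrist_force: [0.5, 0.3, -0.1]
gripper_width: 0.999
```

View pics/side2.png

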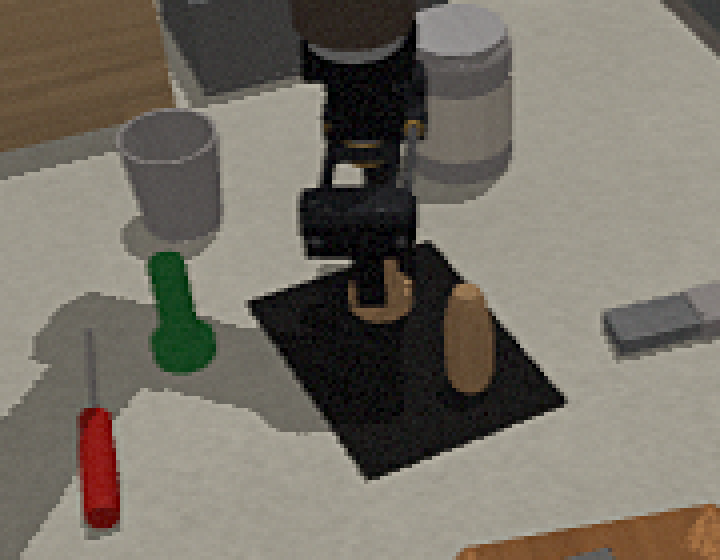

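The near finger (372,290) is in front of the dolly's handle, the far finger is hidden behind it, and the file handle is clear at (470,340). Closing.

```bash
python3 -m creep '[[0,0,0,0,0],[0,0,0,0,0],[0,0,0,0,0],[0,0,0,0,0],[0,0,0,0,0],[0,0,0,0,0],[0,0,0,0,0],[0,0,0,0,0]]'; python3 -m creep '[[0,0,0,3,0],[0,0,0,10,0],[0,0,0,30,0],[0,0,0,60,0],[0,0,0,90,0],[0,0,0,110,0],[0,0,0,115,0],[0,0,0,115,0]]';python3 - <<'E'
from h import *
c=capture("side");cv2.imwrite("pics/side3.png",cv2.resize(c["image"][40:180,120:300],None,fx=4,fy=4,interpolation=3))
E
```

```text
time_s: 3.55
tcp_pos: [0.5393, 0.3501, 0.0661]
ee_rot: [[0.002, -0.417, -0.909], [0.001, -0.909, 0.417], [-1.0, -0.002, -0.001]]
wrist_force: [0.1, 1.6, 0.2]
gripper_width: 0.357
time_s: 4.35
tcp_pos: [0.5391, 0.35, 0.1814]
ee_rot: [[0.002, -0.417, -0.909], [0.002, -0.909, 0.417], [-1.0, -0.003, -0.001]]
wrist_force: [0.5, -0.0, -3.4]
gripper_width: 0.318
```

View pics/side3.png

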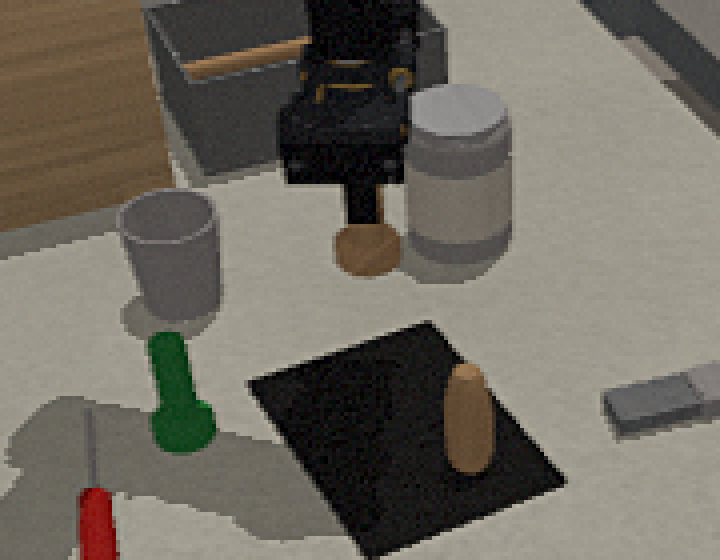

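Dolly is in the grip (foot at 367,248) and clear of the mat. Carrying it over to the panel.

```bash
python3 -m creep '[[0,-2,-20,5,0],[0,-4,-55,10,0],[0,-6,-95,10,0],[0,-8,-135,10,0],[0,-10,-175,10,0],[0,-12,-215,10,0],[0,-12,-250,10,0],[0,-12,-270,10,0]]'; python3 -m creep '[[0,-2,-20,0,0],[0,-4,-55,0,0],[0,-6,-95,0,0],[0,-8,-135,0,0],[0,-10,-175,0,0],[0,-12,-215,0,0],[0,-12,-250,0,0],[0,-12,-270,0,0]]';python3 - <<'E'
from h import *
s=sense();t=s["tcp_pos"];print(t)
for n in("side","top"):
    c=capture(n);cv2.imwrite(f"pics/{n}4.png",cv2.resize(c["image"][100:300,200:420],None,fx=3,fy=3,interpolation=3))
    P=cloud(c);m=near(P,t[0],t[1],.04,.1,t[2]-.025);Q=P[m];print(n,m.sum(),Q[:,2].min() if len(Q) else 0)
    g=c["image"].astype(int);w=m&(g[...,2]>g[...,0]+20);Q=P[w];print(w.sum())
    if len(Q)>10:print(Q.min(0),Q.max(0),Q.mean(0)); print(circ(c,w,t[2]-.055))
E
```

```text
time_s: 5.2
tcp_pos: [0.5246, 0.0763, 0.1887]
ee_rot: [[-0.004, -0.419, -0.908], [-0.001, -0.908, 0.419], [-1.0, 0.003, 0.003]]
wrist_force: [0.5, 0.6, -2.1]
gripper_width: 0.313
time_s: 6.0
tcp_pos: [0.5107, -0.1963, 0.1872]
ee_rot: [[-0.007, -0.422, -0.907], [-0.001, -0.907, 0.422], [-1.0, 0.004, 0.006]]
wrist_force: [-0.0, 0.2, -2.4]
gripper_width: 0.314
[ 0.51065415 -0.196321    0.18718911]
side 44 0.1247704503020235
43
[ 0.48690803 -0.22226718  0.12477045] [ 0.51575916 -0.20537052  0.13676372] [ 0.49851369 -0.21652947  0.13055896]
(array([ 0.5031285 , -0.20731498]), np.float64(0.014873989109911525), 38)
top 103 0.12622516878061207
98
[ 0.48624387 -0.21753041  0.12622517] [ 0.50286241 -0.1787243   0.15942712] [ 0.4933597  -0.1953586   0.13977137]
(array([ 0.4986026 , -0.19881769]), np.float64(0.013859260474630607), 41)
```

View pics/side4.png

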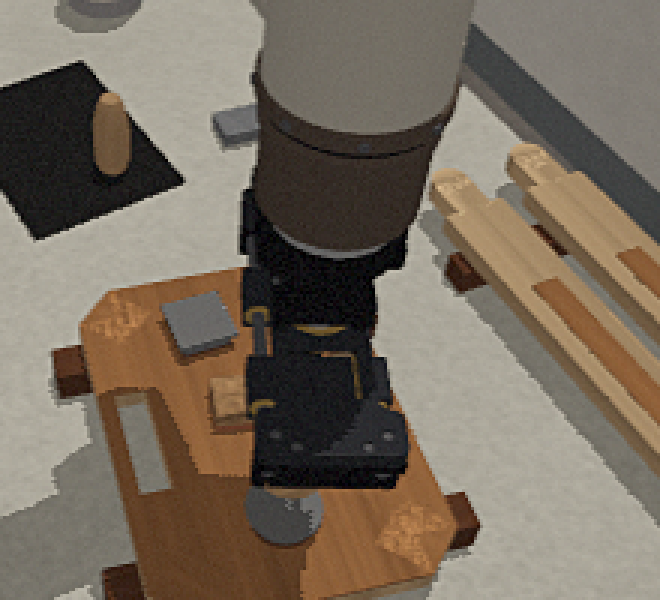

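View pics/top4.png

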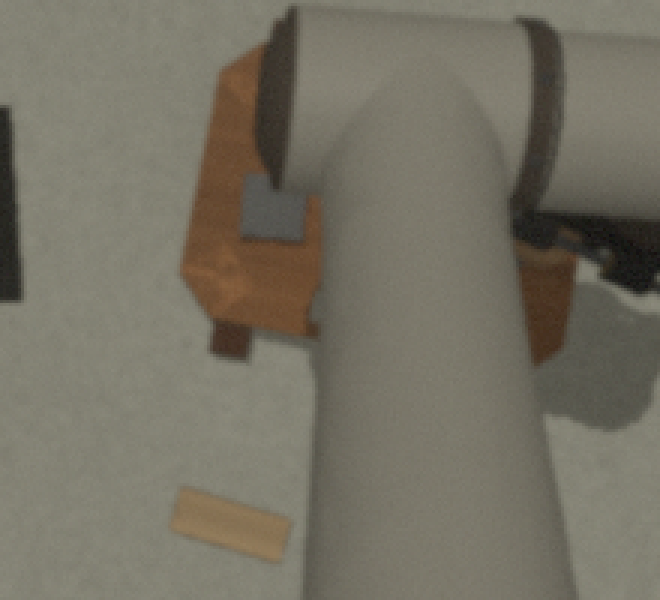

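The foot's underside is at about z 0.125 and the foot is roughly centred under the TCP (foot edge in the side view at crop (290,490), just above the cap). I'll centre it over the cap and descend.

```bash
python3 -m creep '[[0,2,3,-3,0],[0,4,6,-12,0],[0,4,6,-25,0],[0,4,6,-38,0],[0,4,6,-46,0],[0,4,6,-50,0],[0,4,6,-50,0],[0,4,6,-50,0]]'; python3 - <<'E'
from h import *
s=sense();t=s["tcp_pos"];print(t)
c=capture("side");cv2.imwrite(f"pics/side5.png",cv2.resize(c["image"][200:300,240:380],None,fx=5,fy=5,interpolation=3))
P=cloud(c);g=c["image"].astype(int)
w=near(P,t[0],t[1],.045,.06,t[2]-.03)&(g[...,2]>g[...,0]+20);print("foot",P[w].min(0),P[w].max(0),w.sum())
w=near(P,t[0],t[1],.06,.056,.075)&(abs(g[...,2]-g[...,0])<20);print("cap",P[w].min(0),P[w].max(0),w.sum())
E
```

```text
time_s: 6.9
tcp_pos: [0.5152, -0.19, 0.1374]
ee_rot: [[-0.006, -0.423, -0.906], [-0.001, -0.906, 0.423], [-1.0, 0.004, 0.005]]
wrist_force: [0.8, 0.5, -1.7]
gripper_width: 0.312
[ 0.51524282 -0.19003433  0.13743066]
foot [ 0.49056716 -0.2150716   0.06118405] [ 0.51823419 -0.1694296   0.08025935] 17
cap [ 0.48860704 -0.21776565  0.05907033] [ 0.52548743 -0.19643254  0.06807573] 86
```

View pics/side5.png

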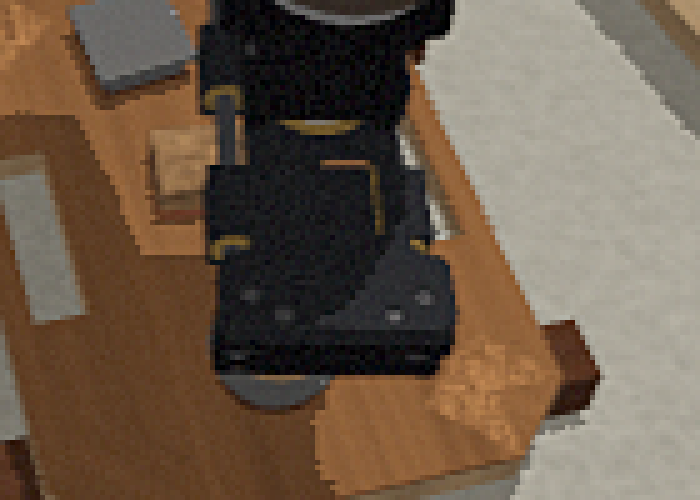

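Foot and cap edges are concentric within about 2 mm. Pressing.

```bash
python3 -m creep '[[0,0,0,-4,0],[0,0,0,-8,0],[0,0,0,-12,0],[0,0,0,-15,0],[0,0,0,-18,0],[0,0,0,-21,0],[0,0,0,-23,0],[0,0,0,-23,0]]'; python3 - <<'E'
from h import *
s=sense();t=s["tcp_pos"];print(t)
c=capture("side");cv2.imwrite(f"pics/side6.png",cv2.resize(c["image"][200:300,240:380],None,fx=5,fy=5,interpolation=3))
P=cloud(c);g=c["image"].astype(int)
w=near(P,t[0],t[1],.06,.045,.075)&(abs(g[...,2]-g[...,0])<20);print("cap",P[w].min(0),P[w].max(0),np.median(P[w][:,2]),w.sum())
E
```

```text
time_s: 7.75
tcp_pos: [0.5152, -0.1902, 0.1151]
ee_rot: [[-0.006, -0.423, -0.906], [-0.001, -0.906, 0.423], [-1.0, 0.004, 0.005]]
wrist_force: [-1.7, 0.3, 3.8]
gripper_width: 0.312
[ 0.51523449 -0.19020363  0.11505193]
cap [ 0.49257537 -0.2172802   0.04765024] [ 0.5155086  -0.17714331  0.05270862] 0.05104131267156681 20
```

View pics/side6.png

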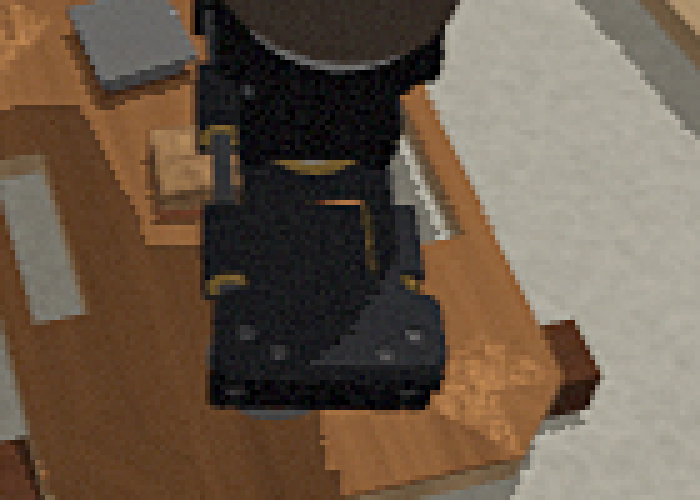

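The wrist force is up about 6 N and the cap's edge (crop 275,412) has sunk to z≈0.052. I'll push a little more to be sure it is home.

```bash
python3 -m creep '[[0,0,0,-1,0],[0,0,0,-2,0],[0,0,0,-2,0],[0,0,0,-3,0],[0,0,0,-3,0],[0,0,0,-3,0],[0,0,0,-3,0],[0,0,0,-3,0]]'
```

```text
time_s: 8.6
tcp_pos: [0.5154, -0.1903, 0.1149]
ee_rot: [[-0.005, -0.422, -0.907], [-0.002, -0.907, 0.422], [-1.0, 0.004, 0.004]]
wrist_force: [-5.6, 3.5, 16.7]
gripper_width: 0.314
```

It's against a hard stop at about 19 N with no further travel, so the cap is home. Lifting and returning.

```bash
python3 -m creep '[[0,0,0,2,0],[0,0,0,8,0],[0,0,0,22,0],[0,0,0,42,0],[0,0,0,62,0],[0,0,0,72,0],[0,0,0,75,0],[0,0,0,75,0]]'; python3 -m creep '[[0,2,20,0,0],[0,4,55,0,0],[0,6,95,0,0],[0,8,135,0,0],[0,10,175,0,0],[0,12,215,0,0],[0,12,250,0,0],[0,12,270,0,0]]';python3 - <<'E'
from h import *
t=sense()["tcp_pos"]
c=capture("side");cv2.imwrite(f"pics/side7.png",cv2.resize(c["image"][60:310,140:390],None,fx=2.4,fy=2.4,interpolation=3))
P=cloud(c);m=near(P,.515,-.191,.02,.03,.1);print("cap",np.median(P[m][:,2]))
g=c["image"].astype(int)
w=near(P,t[0],t[1],.045,.1,t[2]-.03)&(g[...,2]>g[...,0]+20);Q=P[w];print(t,"foot",Q.min(0),Q.max(0),w.sum())
E
```

```text
time_s: 9.4
tcp_pos: [0.5152, -0.1902, 0.1894]
ee_rot: [[-0.006, -0.422, -0.907], [-0.002, -0.907, 0.422], [-1.0, 0.004, 0.005]]
wrist_force: [-0.9, -0.6, -3.2]
gripper_width: 0.318
time_s: 10.2
tcp_pos: [0.5265, 0.0821, 0.1879]
ee_rot: [[-0.008, -0.42, -0.907], [-0.002, -0.907, 0.42], [-1.0, 0.005, 0.006]]
wrist_force: [-0.3, -0.3, -1.8]
gripper_width: 0.314
cap 0.05240080198401209
[0.52653409 0.08207259 0.18793713] foot [0.5008531 0.0566524 0.1252778] [0.54850492 0.10217214 0.15782996] 258
```

View pics/side7.png

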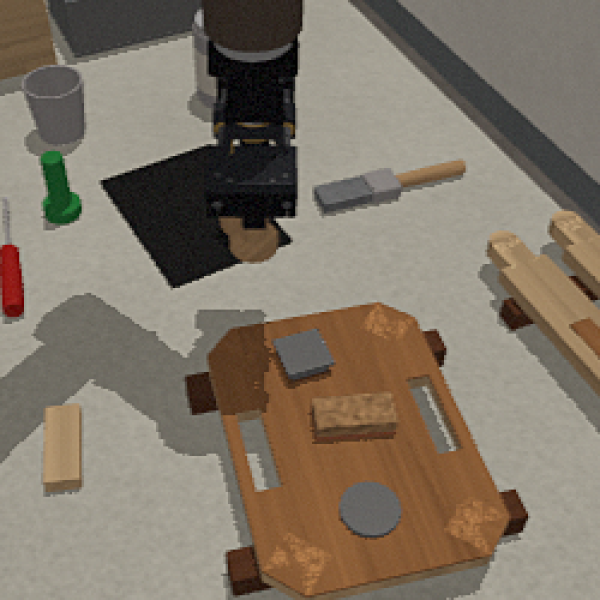

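The round cap (370,508) is flush at z 0.052 on top, and the square cap (304,354) still stands. Returning to the mat at the tool's old place.

```bash
python3 -m creep '[[0,0,20,0,0],[0,2,55,0,0],[0,4,95,0,0],[0,6,135,0,0],[0,8,175,0,0],[0,10,215,0,0],[0,11,250,0,0],[0,11,265,0,0]]'; python3 -m creep '[[0,0,0,-10,0],[0,0,0,-35,0],[0,0,0,-65,0],[0,0,0,-90,0],[0,0,0,-108,0],[0,0,0,-114,0],[0,0,0,-117,0],[0,0,0,-117,0]]'
```

```text
time_s: 11.05
tcp_pos: [0.5375, 0.3512, 0.1858]
ee_rot: [[-0.009, -0.417, -0.909], [-0.003, -0.909, 0.417], [-1.0, 0.006, 0.007]]
wrist_force: [0.5, -0.0, -1.9]
gripper_width: 0.313
time_s: 11.85
tcp_pos: [0.5377, 0.3507, 0.0689]
ee_rot: [[-0.009, -0.417, -0.909], [-0.003, -0.909, 0.418], [-1.0, 0.006, 0.007]]
wrist_force: [-0.1, 0.1, -2.1]
gripper_width: 0.315
```

```bash
python3 -m creep '[[0,0,0,-1,0],[0,0,0,-2,0],[0,0,0,-2.5,0],[0,0,0,-3,0],[0,0,0,-3.5,0],[0,0,0,-3.5,0],[0,0,0,-3.5,0],[0,0,0,-3.5,0]]'
```

```text
time_s: 12.65
tcp_pos: [0.5378, 0.3508, 0.0663]
ee_rot: [[-0.008, -0.417, -0.909], [-0.002, -0.909, 0.417], [-1.0, 0.006, 0.006]]
wrist_force: [-2.3, -1.4, 5.6]
gripper_width: 0.313
```

Standing on the mat (about 7 N contact). Releasing.

```bash
python3 -m creep '[[0.35,0,0,0.5,0],[0.45,0,0,0.5,0],[0.6,0,0,0.5,0],[0.8,0,0,0.5,0],[1,0,0,0.5,0],[1,0,0,0.5,0],[1,0,0,0.5,0],[1,0,0,0.5,0]]'; python3 -m creep '[[1,0,0,5,0],[1,0,0,20,0],[1,0,0,45,0],[1,0,0,80,0],[1,0,0,115,0],[1,0,0,150,0],[1,0,0,170,0],[1,0,0,170,0]]'
python3 -m creep '[[1,-20,0,0,0],[1,-50,0,0,0],[1,-80,5,0,0],[1,-110,20,0,0],[1,-140,40,0,0],[1,-160,60,0,0],[1,-180,80,0,0],[1,-180,80,0,0]]'
python3 - <<'E'
from h import *
for n,sl in(("side",np.s_[60:310,140:390]),("top",np.s_[100:270,90:410])):
    c=capture(n);cv2.imwrite(f"pics/{n}8.png",cv2.resize(c["image"][sl],None,fx=2.4,fy=2.4,interpolation=3))
    P=cloud(c)
    for k,x,y in(("cap",.515,-.191),("sq",.535,-.016)):
        m=near(P,x,y,.018,.03,.1);print(n,k,np.median(P[m][:,2]))
    m=near(P,.538,.348,.045,.075,.12);print("handle top",np.nanmean(P[m],0),m.sum())
    m=near(P,.538,.348,.045,.014,.030);print("foot",np.nanmean(P[m],0),m.sum())
E
```

```text
time_s: 13.45
tcp_pos: [0.5379, 0.3509, 0.0668]
ee_rot: [[-0.008, -0.417, -0.909], [-0.002, -0.909, 0.417], [-1.0, 0.005, 0.006]]
wrist_force: [-0.1, -0.3, -0.6]
gripper_width: 0.902
time_s: 14.25
tcp_pos: [0.5393, 0.3519, 0.2416]
ee_rot: [[-0.001, -0.417, -0.909], [0.003, -0.909, 0.417], [-1.0, -0.003, 0.002]]
wrist_force: [0.8, 0.9, 0.0]
gripper_width: 1.001
time_s: 15.05
tcp_pos: [0.3571, 0.4333, 0.2406]
ee_rot: [[-0.002, -0.413, -0.911], [0.002, -0.911, 0.413], [-1.0, -0.001, 0.003]]
wrist_force: [0.8, 0.0, 0.3]
gripper_width: 0.997
side cap 0.05232390456166497
side sq 0.06444181211326472
handle top [0.53471304 0.34369598 0.08511024] 74
foot [0.53320017 0.34029768 0.01962353] 108
top cap 0.052648641976628996
top sq 0.06479762063337657
handle top [0.53586318 0.34687742 0.08787008] 137
foot [0.53371919 0.34152008 0.01955365] 168
```

View pics/side8.png

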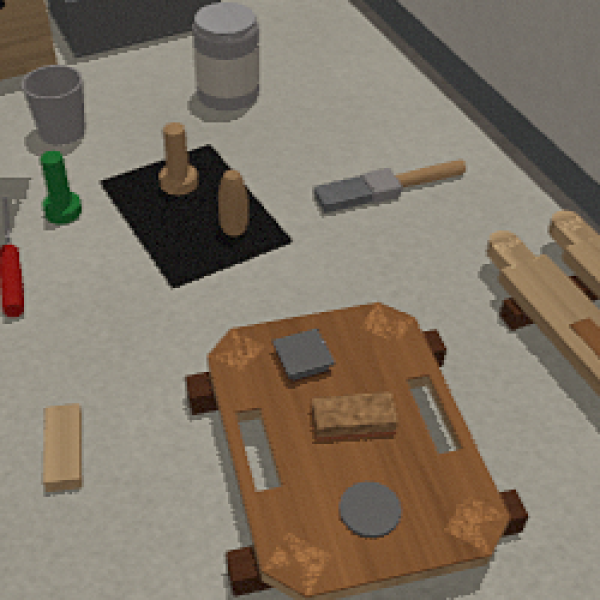

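View pics/top8.png

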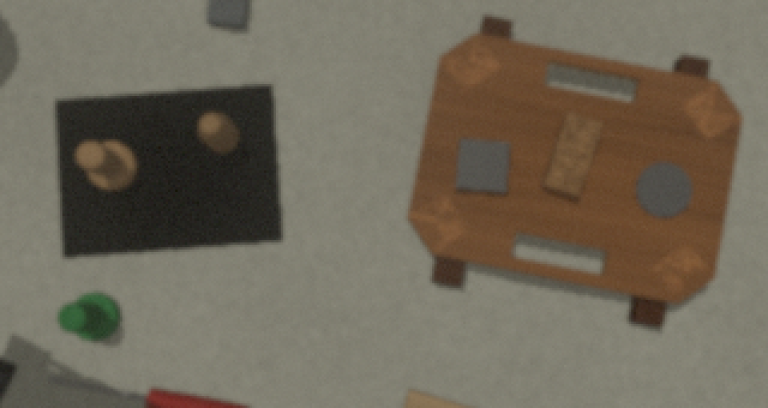

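The dolly stands upright on the mat (top crop 108,163). The round cap is flush at (664,190), the square cap stands at (483,165), and the arm is clear.

```bash
python3 -c "
from station import *
print(finish_job())"
```

```text
the job is handed in; nothing more can be done
None
```

I lifted the wooden seating tool off the mat and pressed it squarely onto the round cap until it hit a hard stop at about 19 N. I then stood the tool back near its starting place on the mat, backed the arm clear and handed the job in at about 15 s. No verdict was reported.

My last checks, from both cameras:
- **Round cap:** its top is at z ≈ 0.0525 m, so the rim is flush on the panel.
- **Square cap:** its top is at z ≈ 0.0645 m, unchanged from the start.
- **Seating tool:** it stands upright on its foot, well inside the mat's edges, within about 4 mm of where it started.

No check failed. The two cameras differed by 2–3 mm or less on the caps and the tool. They differed by up to about 8 mm on the mat's centre, which still leaves the tool well inside its edges.

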